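# Sort shrimp tubes by length into their rows

## Task

Two look-alike shrimp tubes of different lengths lie in the grooves of the green caddy: sort them, laying each one in the empty bay of the row that already holds a tube of its own length, lying along the row, flat on the rail and centred between the blue cheeks. The caddy shields their sides and the cheeks leave no room for fingers at their ends, so you will need the bare plank between to put each down and take it again the other way round. They are ceramic: set them down rather than dropping them, and leave the tubes already in the rows and everything else on the plank where they are.

Things in the scene. Friction and masses are not known exactly. Their poses are not given: they have to be found in the camera images.
- tube_mid_center (a point): centre of the loose medium tube: hollow white ceramic shrimp tube of square section, 30 x 30 mm outside (walls 4 mm, open at both ends), 55 mm long along its own x axis, which lies level; about 38 g. It starts in one of the caddy's grooves, its centre 15 mm above the groove floor.
- bay_mid (a point): where the centre of the medium tube belongs in the empty bay of the medium row, once seated (15 mm above the rail). x runs along the row away from the robot, z up. The bay is 61 mm long along x between two upright blue cheeks (4 mm thick, 36 mm wide, rising 42 mm above the rail, so higher than a seated tube); its sides are open. The rail it rests on is 10 mm thick on the plank and only 28 mm wide.
- tube_long_center (a point): centre of the loose long tube: hollow white ceramic shrimp tube of square section, 30 x 30 mm outside (walls 4 mm, open at both ends), 66 mm long along its own x axis, which lies level; about 46 g. It starts in one of the caddy's grooves, its centre 15 mm above the groove floor.
- bay_long (a point): where the centre of the long tube belongs in the empty bay of the long row, once seated (15 mm above the rail). x runs along the row away from the robot, z up. The bay is 72 mm long along x between two upright blue cheeks (4 mm thick, 36 mm wide, rising 42 mm above the rail, so higher than a seated tube); its sides are open. The rail it rests on is 10 mm thick on the plank and only 28 mm wide.
- tube_mid: the same loose medium tube; origin at the centre of its underside as it lies at the start
- tube_long: the same loose long tube; origin at the centre of its underside as it lies at the start
- kept_mid_center (a point): centre of the medium tube (55 mm) already sitting in the far bay of the medium row; stays there
- kept_long_center (a point): centre of the long tube (66 mm) already sitting in the far bay of the long row; stays there
- kept_short_center (a point): centre of the short tube (44 mm) already sitting in the far bay of the short row; stays there (that row is full)
- kept2_short_center (a point): centre of the short tube (44 mm) already sitting in the near bay of the short row; stays there (that row is full)
- caddy: fixed green caddy, origin at the centre of its underside: two grooves along its x axis at y = -24 and +24 mm, 34 mm wide, floor 6 mm up, open at both ends. The ribs between them (14 mm thick, 44 mm long in x) rise 40 mm above the plank, 4 mm above the tubes, so the tubes' sides are shielded and only their ends stand out.
- plank: fixed teak plank, 18 mm thick (its top at z = 0.018 m), carrying all of this; origin at the centre of its underside. Between caddy and rows (x 0.44 to 0.62 m, y -0.10 to 0.02 m) it is bare, with room to put a tube down.
- dish: green feeding dish, 56 mm wide, on a slender glass stem and foot, 94 mm high; loose bystander, origin at its underside on the plank
- tweezers: curved steel tweezers, 160 mm long, lying along y; loose bystander, origin at its underside on the plank
- hide: round blue ceramic hide, a dome 84 mm wide, 46 mm high; loose bystander, origin at its underside on the plank
- foodjar: food jar with green cap, 52 mm wide, 70 mm high; loose bystander, origin at its underside on the plank
Mind the look-alikes: they are no part of the job. Leave any orange or red look-alike of the tube_long alone. Leave any brown or purple look-alike of the tube_mid alone.

How it is judged (in metres and radians):
At the end, for the whole second after the job is handed in: Each of the two loose tubes rests in the empty bay of its own length's row: centre within 7 mm of the seated centre, its length within 0.15 rad of the row's direction, at rest; the tubes already in the rows within 8 mm of where they were (distance between tube_mid_center and bay_mid below 0.007 m and angle between the x axis of tube_mid_center and the x axis of bay_mid, either way round below 0.15 rad and linear speed of each of tube_mid, tube_long below 0.02 m/s and distance between tube_long_center and bay_long below 0.007 m and angle between the x axis of tube_long_center and the x axis of bay_long, either way round below 0.15 rad and distance of each of kept_mid_center, kept_long_center, kept_short_center, kept2_short_center from where it was at the start of the episode below 0.008 m); the robot touches nothing.
It fails at once if a tube dropped into its row: over its bay, unheld and more than 9 mm above its seat ((horizontal distance between tube_mid_center and bay_mid below 0.03 m and z of tube_mid_center in the frame of bay_mid above 0.009 m and contact force between the fingers and tube_mid below 0.02 N) or (horizontal distance between tube_long_center and bay_long below 0.03 m and z of tube_long_center in the frame of bay_long above 0.009 m and contact force between the fingers and tube_long below 0.02 N)).
It fails at once if a tube let go in mid-air: unheld with its centre over 50 mm above the plank ((height (world z) of tube_mid_center above 0.068 m and contact force between the fingers and tube_mid below 0.02 N) or (height (world z) of tube_long_center above 0.068 m and contact force between the fingers and tube_long below 0.02 N)).
It fails at once if a tube already in its row moved over 10 mm (distance of any of kept_mid_center, kept_long_center, kept_short_center, kept2_short_center from where it was at the start of the episode above 0.01 m).
It fails at once if a bystander disturbed: dish, hide or food jar moved over 20 mm, tweezers over 30 mm, or dish tipped over 0.3 rad (distance of any of dish, hide, foodjar from where it was at the start of the episode above 0.02 m or distance of tweezers from where it was at the start of the episode above 0.03 m or angle between dish's own z axis and vertical above 0.3 rad).
It also fails if it takes over 70 s, if anything falls off the work surface, if the arm or the gripper's body presses on something with over 40 N, if the wrist force passes 120 N, or if a joint passes its speed limit or range.

## Robot

A 6-joint arm with a two-finger parallel gripper is mounted at the origin on the work surface. World frame = base frame: x ahead of the robot, y to its left, z up, the work surface at z = 0. Lengths are in mm, angles in rad, forces in N, time in s.
With the tool pointing down it reaches from about 350 to 875 mm from the base axis. Payload 15.5 kg.
Tool frame: the origin (TCP) lies between the finger pads; the fingertips stand 11 mm ahead of it and the grasp point (between the pads) lies 8 mm behind it (bot.tip_extent is the distance from the TCP to the fingertips, in mm); z points along the fingers, y is the line along which they close (so a half turn about z gives the same grasp; the last joint's range is limited). The gripper opens to 85 mm and grips with 20 to 120 N. Pads are 22 mm wide; open, the fingers measure 114 mm over their backs; the gripper's body (76 mm by 85 mm) begins 54 mm behind the grasp point. The pads swing forward as they close: fully open they stand 13 mm farther back than shut.
Start: joints at [1.107, 0.494, 1.345, -0, 1.302, -0.096], TCP at [224.723, 583.204, 242.277] pointing down, gripper open.
Joint ranges: [-2.91, 2.91], [-0.82, 2.16], [0.22, 2.67], [-1.22, 4.37], [0.12, 2.79], [-3.08, 3.08]. Speed limits (rad/s): [1.89, 1.89, 2.57, 3.01, 3.01, 3.01].

## Interface

Orientations are given as a unit quaternion [w, x, y, z].
In Python, from cell import bot gives the robot as it stands.
- The arm moves only by the tool arm_command, never from a script. Its argument "moves" is a list of rows, each a list of 3 entries, a list of its own where there are three numbers: the shift along the tool's x, y, z in mm, then the turn, a rotation vector about the tool's x, y, z in degrees, then the opening, from 0 (shut) to 1 (fully open). In form: [[[x, y, z], [rx, ry, rz], jaw], ...]. A call has 1 to 10 rows; each row shifts and turns the commanded pose from where the row before left it, along the tool's axes as they then stand; what a row does not reach is not made up. A row lasts 1/10 s, in which the tool goes at most 50 mm and 8.59 degrees, less where a joint would pass 70% of its speed; a pose out of reach is approached as far as the arm can. A call is refused whole if a number of a shift passes 50 or a number of a turn 8.59, either way. A call with a gripper value outside its range is refused whole. The fingers move at their own pace and stop on an object; "force" is the grip in N (left out, the last holds). Time passes only in rows, so rows that do not move let the fingers close. It gives the time, the measured TCP pose, the force, the opening and the grip force at its end, in the units of the state.
- bot.observe(): the state, without advancing time (a new reading comes with each control period).
- bot.snapshot(name): name is "side" or "top" or "wrist"; returns (picture, depth): 420x560x3 uint8, red, green, blue; 420x560 float32, mm along the optical axis (not along the pixel's ray), 0 where there is no reading.
- bot.camera_info(name): a dict with "fx", "fy", "cx", "cy" (pixels), "R" (3x3) and "t" (3): a world point X has camera coordinates R X + t. Camera axes: x right, y down, z forward; pixel columns grow to the right and rows downward; lengths in mm; the calibration is good to about 2 mm. A picture is of the moment at which its call begins: read the wrist's pose just before it. camera_info takes no time and is no camera call; for the wrist camera it gives the pose at the moment of the call.
- bot.sign_off(): hands the job in; it is judged then, once.
The state is a dict: "time_s": time; "joint_pos": joint angles; "joint_vel": joint speeds; "joint_efforts": joint torques, N m; "ee_pos": TCP position; "tool_rot": TCP orientation; "force": force on the tool from outside, world axes, zero at the start; "torque": the same for the moment, N m; "grip_width": opening from 0.0 (shut) to 1.0 (fully open); "grip_force": force on a finger pad.
Only numpy, scipy, OpenCV 4.12 (cv2) and the standard library are available. Lean on these libraries where they do the work, as an engineer would, in place of code of your own. Each camera call takes 0.05 s, during which the arm holds its last target. There are 200 camera calls.

## Working session

There is one attempt and no reset: what is moved stays moved. The work goes in short steps, Python scripts to look and compute and a tool call to move; the robot and the scene stay as the last step left them, time stands still between calls to the robot, and variables do not carry over. Pictures are saved under pics/ and viewed, at most 10 in all, crops included, and the job is handed in when it is done.

Besides the shell and the picture viewer there is one more tool, called as name(argument=value, ...), one argument or row to a line, values as JSON. arm_command: Moves the arm, as the interface text tells. Its arguments: {"type":"object","properties":{"moves":{"type":"array","items":{"type":"array"}},"force":{"type":"number"}},"required":["moves"]}

```bash
mkdir -p pics; ls
python3 - <<'E'
from cell import bot
import cv2,numpy as np
for n in ["top","side"]:
    p,d=bot.snapshot(n); cv2.imwrite(f"pics/{n}0.png",p[:,:,::-1]); np.savez(f"{n}0.npz",p=p,d=d)
    print(n,bot.camera_info(n))
print(bot.observe(),bot.tip_extent)
E
```

```text
pics
top {'fx': 385.7887051011313, 'fy': 385.7887051011313, 'cx': 277.9941766095122, 'cy': 211.8301565936232, 'R': array([[ 0.01803674, -0.99972902,  0.01471602],
       [-0.98559577, -0.02025326, -0.1679011 ],
       [ 0.16815365, -0.01147566, -0.985694  ]]), 't': array([ -90.86661067,  529.99969129, 1209.53575095])}
side {'fx': 510.73274254062886, 'fy': 510.73274254062886, 'cx': 280.4133430611471, 'cy': 204.16723064650452, 'R': array([[ 0.96238345, -0.27155387, -0.00875172],
       [-0.1945806 , -0.66639449, -0.71976161],
       [ 0.18962195,  0.69438957, -0.69416614]]), 't': array([-552.52991283,   95.81219564, 1606.64846977])}
{'time_s': 0.1, 'joint_pos': array([ 1.10753160e+00,  4.94135229e-01,  1.34604959e+00,  2.83721325e-05,
        1.30249277e+00, -9.55145244e-02]), 'joint_vel': array([ 0.00145558, -0.00301041, -0.00128339,  0.002361  ,  0.00049178,
        0.00134745]), 'joint_efforts': array([ 1.74508474e-03, -8.83581090e+01, -3.84567225e+01,  1.38694440e-04,
        5.17772380e-03,  3.23126153e-05]), 'ee_pos': array([224.56115939, 582.94419532, 241.75768787]), 'tool_rot': array([-1.62740831e-04,  1.82844392e-01,  9.83141716e-01, -5.17657571e-04]), 'force': array([-0.18585757, -0.43897922,  0.1242795 ]), 'torque': array([ 0.03634187,  0.0474828 , -0.01820523]), 'grip_force': 0.0, 'grip_width': 0.9999158402546333} 11.0
```

View pics/top0.png

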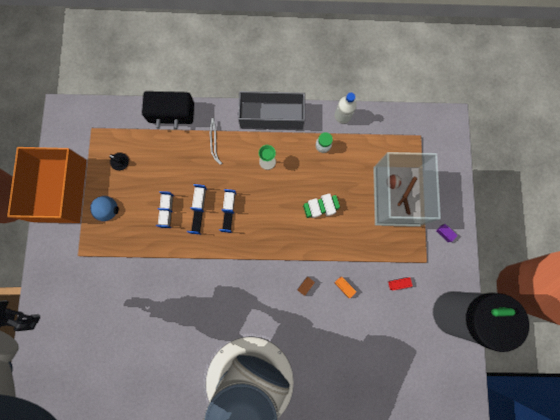

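View pics/side0.png

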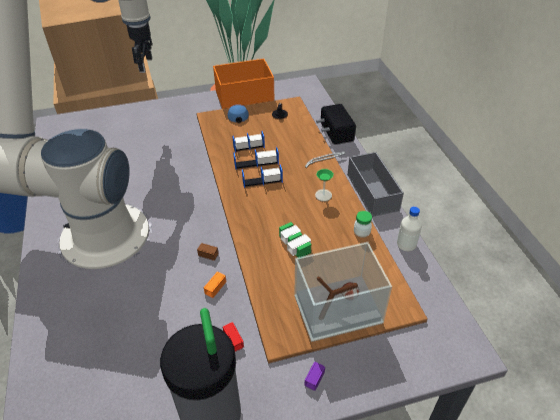

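The top view shows three rows, at columns 165 (short, full), 198 and 228 (empty near bays at rows ~210-220). The caddy with two white tubes is near (322,206), the dish at (267,157), the jar at (325,142) and the glass tank at (405,190). The side view agrees. I'll compute rough positions next, then look closer with the wrist camera.

```bash
cat > h.py <<'E'
import numpy as np,cv2
from cell import bot
def ray(ci,u,v,z):
    R,t=np.array(ci["R"]),np.array(ci["t"]); c=-R.T@t
    d=R.T@np.array([(u-ci["cx"])/ci["fx"],(v-ci["cy"])/ci["fy"],1.])
    return c+d*(z-c[2])/d[2]
def proj(ci,X):
    q=np.array(ci["R"])@X+ci["t"]; return q[:2]/q[2]*[ci["fx"],ci["fy"]]+[ci["cx"],ci["cy"]]
def depthpt(ci,u,v,d):
    q=np.array([(u-ci["cx"])/ci["fx"],(v-ci["cy"])/ci["fy"],1.])*d
    return np.array(ci["R"]).T@(q-ci["t"])
E
python3 - <<'E'
from h import *
ci=bot.camera_info("top"); D=np.load("top0.npz")["d"]
for n,u,v in [("s-far",166,200),("s-near",164,218),("B far",199,192),("B near",197,222),("C far",229,197),("C near",228,224),("tubeL",314,208),("tubeR",330,205),("dish",267,153),("jar",325,139),("hide",103,208),("tank",377,222),("tankfar",389,155),("tweez",213,130),("plankedge",250,255)]:
    print(n,depthpt(ci,u,v,D[v,u]).round(0))
w=bot.camera_info("wrist");print(w)
o=bot.observe();print(o['ee_pos'])
c=-np.array(w["R"]).T@w["t"];print("wrist cam pos",c)
E
```

```text
s-far [561. 281.  59.]
s-near [502. 284.  58.]
B far [589. 176.  62.]
B near [495. 183.  29.]
C far [575.  79.  57.]
C near [490.  82.  32.]
tubeL [ 546. -197.   49.]
tubeR [ 557. -250.   50.]
dish [712. -41. 100.]
jar [ 767. -228.   91.]
hide [529. 478.  64.]
tank [ 503. -400.   58.]
tankfar [ 694. -413.  162.]
tweez [818. 148.  16.]
plankedge [392.   8.  17.]
{'fx': 329.5148079827124, 'fy': 329.5148079827124, 'cx': 276.75188342671834, 'cy': 206.99373092109474, 'R': array([[ 3.59962452e-01,  9.32966738e-01, -3.13194975e-04],
       [ 8.88250919e-01, -3.42607223e-01,  3.05991169e-01],
       [ 2.85372280e-01, -1.10423527e-01, -9.52034299e-01]]), 't': array([-623.62053309,  -39.34417316,  380.28176265])}
[224.56115939 582.94419532 241.75768787]
wrist cam pos [150.90560041 610.32967046 373.88493602]
```

arm_command(
  moves=[
    [[0, 0, 0], [0, 0, -7.04], 1],
    [[0, 0, 0], [0, 0, -7.04], 1],
    [[0, 0, 0], [0, 0, -7.04], 1],
    [[-22, -41, -2], [0, 0, 0], 1],
    [[-22, -41, -2], [0, 0, 0], 1],
    [[-22, -41, -2], [0, 0, 0], 1],
    [[-22, -41, -2], [0, 0, 0], 1],
    [[-22, -41, -2], [0, 0, 0], 1],
    [[-22, -41, -2], [0, 0, 0], 1],
    [[-22, -41, -2], [0, 0, 0], 1],
  ],
)

```text
time_s: 1.1
ee_pos: [379.3, 294.6, 256.3]
tool_rot: [-0.0, -0.001, 1.0, -0.0]
force: [0.8, 0.8, 0.3]
grip_width: 0.999
grip_force: 0.0
```

arm_command(
  moves=[
    [[-22, -41, -2], [0, 0, 0], 1],
    [[-22, -41, -2], [0, 0, 0], 1],
    [[-22, -41, -2], [0, 0, 0], 1],
    [[-22, -41, -2], [0, 0, 0], 1],
    [[0, 0, 0], [0, 0, 0], 1],
    [[0, 0, 0], [0, 0, 0], 1],
  ],
)

```text
time_s: 1.7
ee_pos: [467.2, 131.6, 264.0]
tool_rot: [-0.0, 0.001, 1.0, 0.0]
force: [-0.4, 0.2, -0.9]
grip_width: 0.997
grip_force: 0.0
```

```bash
cat > w.py <<'E'
import sys,pickle
from h import *
n=sys.argv[1]; ci=bot.camera_info("wrist"); o=bot.observe(); p,d=bot.snapshot("wrist")
cv2.imwrite(f"pics/{n}.png",p[:,:,::-1]); pickle.dump((ci,o,p,d),open(n+".pkl","wb")); print(o["time_s"],o["ee_pos"].round(1),o["tool_rot"].round(4),-np.array(ci["R"]).T@ci["t"])
E
python3 w.py w1
```

```text
1.7 [467.2 131.6 264. ] [-3.e-04  8.e-04  1.e+00  0.e+00] [388.30051323 130.62489262 396.20638717]
```

arm_command(
  moves=[
    [[0, -48, 0], [0, 0, 0], 1],
    [[0, -48, 0], [0, 0, 0], 1],
    [[0, -48, 0], [0, 0, 0], 1],
    [[0, -48, 0], [0, 0, 0], 1],
    [[0, -48, 0], [0, 0, 0], 1],
    [[0, -48, 0], [0, 0, 0], 1],
    [[0, -48, 0], [0, 0, 0], 1],
    [[0, 0, 0], [0, 0, 0], 1],
    [[0, 0, 0], [0, 0, 0], 1],
  ],
)

```text
time_s: 2.65
ee_pos: [467.3, -203.0, 264.0]
tool_rot: [-0.0, -0.0, 1.0, 0.0]
force: [0.4, 0.9, 0.4]
grip_width: 0.995
grip_force: 0.0
```

```bash
python3 w.py w2; python3 -c "
import cv2,numpy as np
a=cv2.imread('pics/w1.png');b=cv2.imread('pics/w2.png')
cv2.imwrite('pics/w12.png',np.vstack([a[:300],b[:300]]))"
```

```text
2.65 [ 467.3 -203.   264. ] [-3.e-04 -2.e-04  1.e+00  3.e-04] [ 388.40355645 -204.20526726  396.11273721]
```

View pics/w12.png

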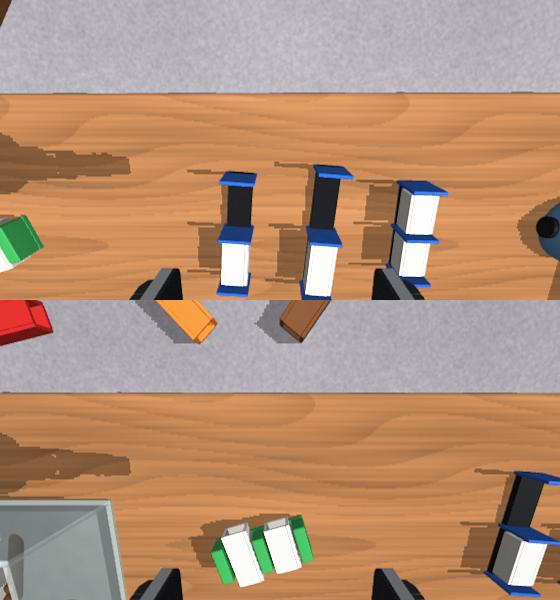

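The upper half shows the rows, with blue cheeks and dark empty bays at (238,205) and (325,200); the second bay is longer. The lower half shows the caddy near (262,550), with the longer tube on the left at (240,556) and the shorter at (282,545). I'll measure the top faces using depth-gated masks.

```bash
cat > m.py <<'E'
import pickle
from h import *
def world(ci,d):
    v,u=np.mgrid[:d.shape[0],:d.shape[1]]
    q=np.stack([(u-ci["cx"])/ci["fx"]*d,(v-ci["cy"])/ci["fy"]*d,d],-1)
    return (q-ci["t"])@np.array(ci["R"])
def onplane(ci,uv,z): return np.array([ray(ci,u,v,z)[:2] for u,v in uv])
def rects(ci,mask,z,amin=25):
    n,l,s,c=cv2.connectedComponentsWithStats(mask.astype(np.uint8),connectivity=4); out=[]
    for i in range(1,n):
        if s[i,4]<amin: continue
        v,u=np.where(l==i); P=onplane(ci,np.c_[u,v],z).astype(np.float32)
        (cx,cy),(w,h),a=cv2.minAreaRect(P)
        if w<h: w,h,a=h,w,a+90
        out.append((round(cx,1),round(cy,1),round(w,1),round(h,1),round((a+90)%180-90,1),s[i,4],c[i].round()))
    return out
def load(n):
    ci,o,p,d=pickle.load(open(n+".pkl","rb")); return ci,o,p,d,world(ci,d),cv2.cvtColor(p,cv2.COLOR_RGB2HSV)
def near(W,z,t): return abs(W[...,2]-z)<t
E
python3 - <<'E'
from m import *
for n in ["w1","w2"]:
    ci,o,p,d,W,H=load(n)
    pl=W[320:,:,2] if 0 else W[120:,:,2]
    print(n,"plank z",np.median(W[110:200,250:300,2]).round(1))
    blue=(H[...,0]>105)&(H[...,0]<125)&(H[...,1]>150)
    white=(H[...,1]<45)&(p.min(2)>150)
    print("blue top");[print(r) for r in rects(ci,blue&near(W,70,6),70)]
    print("white58");[print(r) for r in rects(ci,white&near(W,58,3.5),58,100)]
    print("white54");[print(r) for r in rects(ci,white&near(W,54,4),54,100)]
    if n=="w1":
        dark=(p.max(2)<60)
        print("rail");[print(r) for r in rects(ci,dark&near(W,28,5),28,100)]
    else:
        g=(H[...,0]>50)&(H[...,0]<75)&(H[...,1]>120)
        print("green");[print(r) for r in rects(ci,g&near(W,58,3),58,60)]
E
```

```text
w1 plank z 18.3
blue top
(459.0, 189.3, 35.9, 5.1, 85.4, np.int32(170), array([335., 175.]))
(466.8, 89.6, 34.6, 5.2, 85.3, np.int32(170), array([236., 183.]))
(476.8, 287.0, 37.5, 5.3, 89.9, np.int32(175), array([429., 192.]))
(530.6, 84.9, 34.5, 6.7, 85.0, np.int32(173), array([234., 241.]))
(530.2, 285.8, 37.2, 5.8, 89.8, np.int32(167), array([421., 240.]))
(533.9, 182.8, 35.3, 6.2, 85.4, np.int32(165), array([325., 243.]))
(583.8, 291.8, 23.2, 6.4, 89.8, np.int32(88), array([421., 284.]))
(594.8, 79.9, 34.1, 7.5, 85.4, np.int32(167), array([232., 293.]))
(608.9, 177.4, 33.6, 8.0, 89.8, np.int32(164), array([317., 303.]))
white58
(506.4, 287.9, 45.0, 29.4, -1.9, np.int32(1043), array([421., 214.]))
(558.7, 286.0, 42.6, 29.4, -1.2, np.int32(845), array([413., 259.]))
(566.4, 81.9, 53.2, 29.5, -4.5, np.int32(1058), array([234., 264.]))
(574.2, 180.7, 62.6, 29.5, -5.1, np.int32(1237), array([320., 270.]))
white54
(562.4, -178.9, 28.8, 16.8, -14.5, np.int32(162), array([  4., 262.]))
rail
(500.3, 186.2, 66.4, 28.3, -4.8, np.int32(1227), array([324., 203.]))
(505.8, 86.8, 48.9, 27.2, -
[... 214 characters left out ...]
6, 17.1, 4.6, 83.7, np.int32(75), array([552., 181.]))
(531.1, 81.6, 39.9, 6.0, 85.3, np.int32(170), array([541., 240.]))
(595.1, 76.6, 39.8, 7.4, 85.3, np.int32(172), array([523., 292.]))
white58
(565.6, 81.9, 55.8, 29.3, -4.2, np.int32(1076), array([527., 263.]))
white54
(548.2, -197.5, 56.4, 30.1, 16.3, np.int32(1174), array([282., 248.]))
(560.3, -242.9, 67.2, 30.5, 17.6, np.int32(1380), array([242., 258.]))
(675.2, -545.9, 32.2, 8.5, -6.4, np.int32(103), array([  4., 343.]))
green
(540.5, -174.5, 44.2, 13.5, 16.4, np.int32(432), array([303., 244.]))
(554.2, -220.2, 44.2, 13.7, 16.4, np.int32(425), array([262., 255.]))
(567.8, -265.8, 44.1, 13.8, 16.8, np.int32(410), array([222., 266.]))
```

arm_command(
  moves=[
    [[-40, 2.5, 0], [0, 0, 0], 1],
    [[-40.5, 3, 0], [0, 0, 0], 1],
    [[0, 0, 17], [0, 0, 8.15], 1],
    [[0, 0, 17], [0, 0, 8.15], 1],
    [[0, 0, 17], [0, 0, 8.15], 1],
    [[0, 0, 17], [0, 0, 8.15], 1],
    [[0, 0, 17], [0, 0, 8.15], 1],
    [[0, 0, 17], [0, 0, 8.15], 1],
    [[0, 0, 17], [0, 0, 8.15], 1],
    [[0, 0, 17], [0, 0, 8.15], 1],
  ],
)

```text
time_s: 3.7
ee_pos: [548.1, -195.5, 127.8]
tool_rot: [-0.0, 0.54, 0.842, 0.0]
force: [-0.3, 0.2, -0.4]
grip_width: 1.0
grip_force: 0.0
```

arm_command(
  moves=[
    [[0, 0, 18], [0, 0, 8.15], 1],
    [[0, 0, 0], [0, 0, 0], 1],
    [[0, 0, 0], [0, 0, 0], 1],
  ],
)

```text
time_s: 4.0
ee_pos: [548.1, -196.5, 110.7]
tool_rot: [-0.0, 0.594, 0.804, -0.0]
force: [-0.0, -0.3, 0.3]
grip_width: 1.0
grip_force: 0.0
```

```bash
python3 w.py w3
python3 - <<'E'
from m import *
ci,o,p,d,W,H=load("w3")
white=(H[...,1]<45)&(p.min(2)>150)
[print(r) for r in rects(ci,white&near(W,54,4),54,200)]
g=(H[...,0]>50)&(H[...,0]<75)&(H[...,1]>120)
[print(r) for r in rects(ci,g&near(W,58,3),58,100)]
print(o["joint_pos"].round(2), bot.tip_extent, proj(ci,o["ee_pos"]))
E
```

```text
4.0 [ 548.1 -196.5  110.7] [-3.000e-04  5.944e-01  8.042e-01 -0.000e+00] [ 524.74172397 -122.28238498  242.80832376]
(549.1, -196.5, 55.1, 31.3, 15.6, np.int32(3983), array([280., 234.]))
(561.1, -241.6, 66.0, 32.6, 17.7, np.int32(3905), array([277., 300.]))
(748.9, -215.5, 19.1, 11.9, 63.7, np.int32(312), array([547., 338.]))
(542.0, -173.4, 43.0, 14.1, 16.1, np.int32(1695), array([280., 198.]))
(555.5, -218.7, 42.9, 14.8, 17.1, np.int32(1426), array([279., 271.]))
(568.9, -264.2, 43.2, 15.3, 17.1, np.int32(1217), array([278., 334.]))
[-0.45  0.59  1.59  0.    0.96 -0.74] 11.0 [278.21285728 281.16543402]
```

View pics/w3.png

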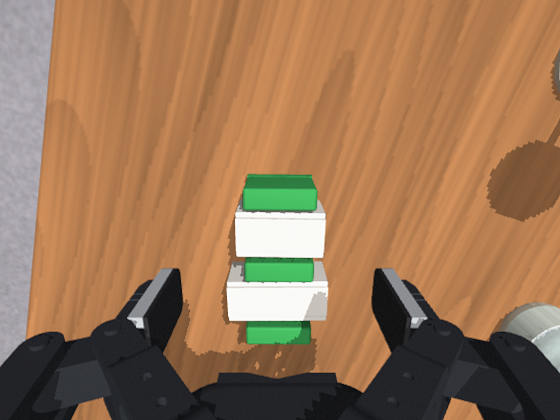

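The wrist view shows the mid tube (280,234), the long tube (277,300), and the open fingers straddling the tube axis. The tool is aligned, so I'll lower it and grip.

arm_command(
  moves=[
    [[0, 0, 25], [0, 0, 0], 1],
    [[0, 0, 25], [0, 0, 0], 1],
    [[0, 0, 15], [0, 0, 0], 1],
    [[0, 0, 5.5], [0, 0, 0], 1],
    [[0, 0, 0], [0, 0, 0], 1],
    [[0, 0, 0], [0, 0, 0], 0.5],
    [[0, 0, 0], [0, 0, 0], 0.3],
    [[0, 0, 0], [0, 0, 0], 0.3],
    [[0, 0, 0], [0, 0, 0], 0.3],
    [[0, 0, 0], [0, 0, 0], 0.3],
  ],
  force=25,
)

```text
time_s: 5.05
ee_pos: [548.4, -198.2, 40.9]
tool_rot: [0.001, 0.597, 0.802, 0.0]
force: [-0.6, 1.4, 9.0]
grip_width: 0.634
grip_force: 24.8
```

arm_command(
  moves=[
    [[0, 0, -5], [0, 0, 0], 0.3],
    [[0, 0, -25], [0, 0, 0], 0.3],
    [[0, 0, -25], [0, 0, 0], 0.3],
    [[0, 0, -15], [0, 0, 7.05], 0.3],
    [[0, 0, 0], [0, 0, 7.05], 0.3],
    [[0, 0, 0], [0, 0, 7.05], 0.3],
    [[39, -10, 0], [0, 0, 0], 0.3],
    [[39, -10, 0], [0, 0, 0], 0.3],
    [[39, -10, 0], [0, 0, 0], 0.3],
    [[39, -10, 0], [0, 0, 0], 0.3],
  ],
  force=25,
)

```text
time_s: 6.05
ee_pos: [519.8, -38.1, 110.4]
tool_rot: [0.0, 0.734, 0.679, 0.0]
force: [1.5, -0.8, 0.2]
grip_width: 0.636
grip_force: 26.8
```

arm_command(
  moves=[
    [[0, 0, 0], [0, 0, 0], 0.3],
    [[0, 0, 0], [0, 0, 0], 0.3],
    [[0, 0, 0], [0, 0, 0], 0.3],
  ],
)

```text
time_s: 6.35
ee_pos: [520.6, -40.0, 110.2]
tool_rot: [0.0, 0.734, 0.679, 0.0]
force: [-0.7, -0.5, 0.4]
grip_width: 0.636
grip_force: 26.8
```

```bash
python3 w.py w4
python3 - <<'E'
from m import *
ci,o,p,d,W,H=load("w4")
white=(H[...,1]<45)&(p.min(2)>150)
z=o["ee_pos"][2]+14
for dz in (4,):
  [print(r) for r in rects(ci,white&near(W,z,8),z,200)]
m=white&near(W,z,8); print(np.percentile(W[m][:,2],[5,25,50,75,95]).round(1),o["grip_width"],o["force"])
E
```

```text
6.35 [520.6 -40.  110.2] [4.000e-04 7.341e-01 6.791e-01 2.000e-04] [526.327111    37.50511384 242.28648511]
(520.5, -36.7, 54.5, 33.2, -3.9, np.int32(9083), array([277., 290.]))
[119.5 123.  123.4 123.8 124.4] 0.636133293264976 [-0.74798951 -0.54713947  0.4120061 ]
```

View pics/w4.png

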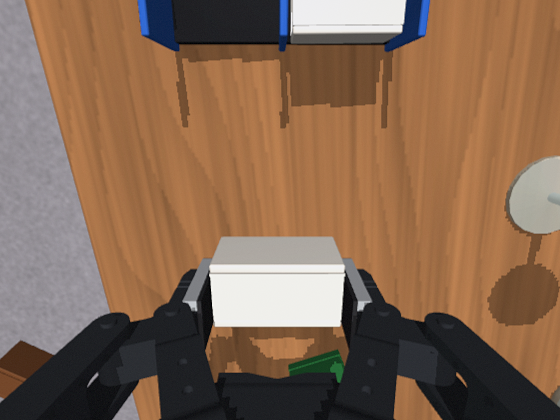

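The mid tube is held level and square between the pads (277,290), with its top at z 123.4. I'll lower it to the plank.

arm_command(
  moves=[
    [[0, 0, 25], [0, 0, 0], 0.3],
    [[0, 0, 25], [0, 0, 0], 0.3],
    [[0, 0, 15], [0, 0, 0], 0.3],
    [[0, 0, 7], [0, 0, 0], 0.3],
    [[0, 0, 2], [0, 0, 0], 0.3],
    [[0, 0, 1], [0, 0, 0], 0.3],
    [[0, 0, 0], [0, 0, 0], 0.3],
  ],
)

```text
time_s: 7.1
ee_pos: [520.5, -39.6, 35.4]
tool_rot: [0.0, 0.734, 0.679, 0.0]
force: [0.7, 0.9, -0.8]
grip_width: 0.631
grip_force: 26.8
```

arm_command(
  moves=[
    [[0, 0, 0.7], [0, 0, 0], 0.3],
    [[0, 0, 0], [0, 0, 0], 0.7],
    [[0, 0, 0], [0, 0, 0], 1],
    [[0, 0, 0], [0, 0, 0], 1],
    [[0, 0, -20], [0, 0, 0], 1],
    [[0, 0, -35], [0, 0, 0], 1],
    [[0, 0, -20], [0, 0, -8.18], 1],
    [[0, 0, 0], [0, 0, -8.18], 1],
    [[0, 0, 0], [0, 0, -8.18], 1],
    [[0, 0, 0], [0, 0, -8.18], 1],
  ],
)

```text
time_s: 8.1
ee_pos: [520.1, -39.4, 109.4]
tool_rot: [0.0, 0.51, 0.86, 0.0]
force: [-0.8, 0.5, 1.2]
grip_width: 1.001
grip_force: 0.0
```

arm_command(
  moves=[
    [[0, 0, 0], [0, 0, -8.18], 1],
    [[0, 0, 0], [0, 0, -8.18], 1],
    [[0, 0, 0], [0, 0, -8.18], 1],
    [[0, 0, 0], [0, 0, -8.18], 1],
    [[0, 0, 0], [0, 0, -8.18], 1],
    [[0, 0, 0], [0, 0, -8.18], 1],
    [[0, 0, 0], [0, 0, -8.2], 1],
    [[0, 0, 0], [0, 0, 0], 1],
    [[0, 0, 0], [0, 0, 0], 1],
  ],
)

```text
time_s: 9.0
ee_pos: [520.1, -39.4, 109.1]
tool_rot: [-0.0, 0.041, 0.999, -0.0]
force: [0.2, 0.7, -1.2]
grip_width: 0.998
grip_force: 0.0
```

```bash
python3 w.py w5
python3 - <<'E'
from m import *
ci,o,p,d,W,H=load("w5")
white=(H[...,1]<45)&(p.min(2)>150)
[print(r) for r in rects(ci,white&near(W,48,4),48,200)]
blue=(H[...,0]>105)&(H[...,0]<125)&(H[...,1]>150)
[print(r) for r in rects(ci,blue&near(W,70,5),70,60)]
E
```

```text
9.0 [520.1 -39.4 109.1] [-0.      0.0411  0.9992 -0.    ] [441.3216735  -33.9515117  241.21841402]
(519.7, -39.3, 55.7, 29.7, -4.5, np.int32(3868), array([278., 229.]))
(467.5, 87.5, 39.2, 4.0, 85.3, np.int32(620), array([518., 134.]))
(531.2, 82.5, 38.8, 5.6, 85.2, np.int32(600), array([493., 249.]))
```

arm_command(
  moves=[
    [[0, 0, 25], [0, 0, 0], 1],
    [[0, 0, 25], [0, 0, 0], 1],
    [[0, 0, 15], [0, 0, 0], 0.8],
    [[0, 0, 5], [0, 0, 0], 0.6],
    [[0, 0, 0], [0, 0, 0], 0.5],
    [[0, 0, 0], [0, 0, 0], 0.2],
    [[0, 0, 0], [0, 0, 0], 0.1],
    [[0, 0, 0], [0, 0, 0], 0.1],
    [[0, 0, 0], [0, 0, 0], 0.1],
    [[0, 0, 0], [0, 0, 0], 0.1],
  ],
)

```text
time_s: 10.05
ee_pos: [520.5, -39.5, 39.8]
tool_rot: [0.001, 0.039, 0.999, -0.0]
force: [-0.7, 0.2, 8.5]
grip_width: 0.346
grip_force: 26.3
```

arm_command(
  moves=[
    [[0, 0, -5], [0, 0, 0], 0.1],
    [[0, 0, -30], [0, 0, 0], 0.1],
    [[0, 0, -30], [0, 0, 0], 0.1],
    [[0, 0, -20], [0, 0, 0], 0.1],
    [[10.5, 41.3, 0], [0, 0, 0], 0.1],
    [[10.5, 41.3, 0], [0, 0, 0], 0.1],
    [[10.5, 41.3, 0], [0, 0, 0], 0.1],
    [[0, 0, 0], [0, 0, 0], 0.1],
    [[0, 0, 0], [0, 0, 0], 0.1],
    [[0, 0, 0], [0, 0, 0], 0.1],
  ],
)

```text
time_s: 11.05
ee_pos: [498.6, 86.0, 124.3]
tool_rot: [0.0, 0.039, 0.999, -0.0]
force: [0.1, -0.3, -0.8]
grip_width: 0.346
grip_force: 25.3
```

```bash
cat > chk.py <<'E'
import sys
from m import *
ci,o,p,d,W,H=load(sys.argv[1])
white=(H[...,1]<45)&(p.min(2)>150)
z=o["ee_pos"][2]+9; m=white&near(W,z,9); zt=np.median(W[m][:,2]); print("held top z",zt.round(1),"above tcp",(zt-o["ee_pos"][2]).round(1))
[print(r) for r in rects(ci,white&near(W,zt,3),zt,200)]
blue=(H[...,0]>105)&(H[...,0]<125)&(H[...,1]>150)
[print(r) for r in rects(ci,blue&near(W,70,4),70,60)]
E
python3 w.py w6; python3 chk.py w6
```

```text
11.05 [498.6  86.  124.3] [ 2.000e-04  3.900e-02  9.992e-01 -1.000e-04] [419.72255506  91.1481377  256.40852635]
held top z 132.9 above tcp 8.5
(497.6, 85.1, 55.4, 29.6, -4.6, np.int32(7652), array([277., 288.]))
(459.9, 189.1, 37.5, 4.6, 84.4, np.int32(508), array([453., 161.]))
(467.3, 89.5, 35.1, 4.2, 85.5, np.int32(474), array([280., 187.]))
(534.3, 182.8, 37.0, 5.8, 85.5, np.int32(459), array([433., 277.]))
(584.0, 267.5, 8.3, 5.9, 10.2, np.int32(66), array([555., 333.]))
(594.8, 79.5, 34.5, 7.8, 85.5, np.int32(418), array([279., 364.]))
```

View pics/w6.png

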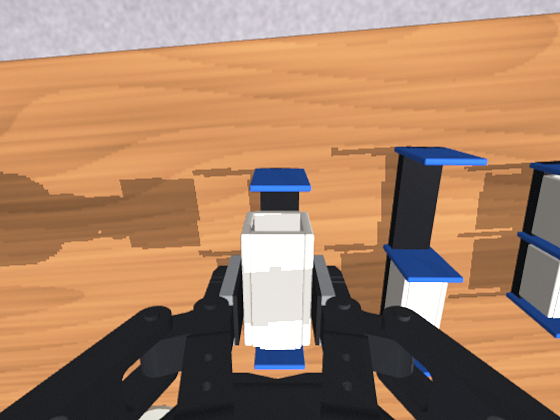

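The tube is held square at (277,288), with the empty bay beneath it. The near cheek is at (280,180), and the kept tube is hidden under the gripper. I'll correct by about 2 mm and lower.

arm_command(
  moves=[
    [[-1.7, 1.6, 0], [0, 0, 0], 0.1],
    [[0, 0, 15], [0, 0, 0], 0.1],
    [[0, 0, 15], [0, 0, 0], 0.1],
    [[0, 0, 12], [0, 0, 0], 0.1],
    [[0, 0, 0], [0, 0, 0], 0.1],
    [[0, 0, 0], [0, 0, 0], 0.1],
  ],
)

```text
time_s: 11.7
ee_pos: [500.2, 87.8, 82.1]
tool_rot: [-0.0, 0.039, 0.999, -0.0]
force: [0.0, -0.2, -0.0]
grip_width: 0.344
grip_force: 25.3
```

```bash
python3 w.py w7; python3 chk.py w7
```

```text
11.7 [500.2  87.8  82.1] [-2.000e-04  3.910e-02  9.992e-01 -0.000e+00] [421.49788364  92.90524694 214.26329719]
held top z 90.6 above tcp 8.5
(498.9, 86.9, 56.3, 29.6, -4.6, np.int32(7804), array([277., 287.]))
(459.6, 188.8, 38.3, 4.5, 85.5, np.int32(844), array([497., 173.]))
(467.2, 89.4, 35.4, 4.8, 85.5, np.int32(805), array([277., 206.]))
(533.9, 182.4, 37.9, 6.7, 85.5, np.int32(745), array([466., 316.]))
```

View pics/w7.png

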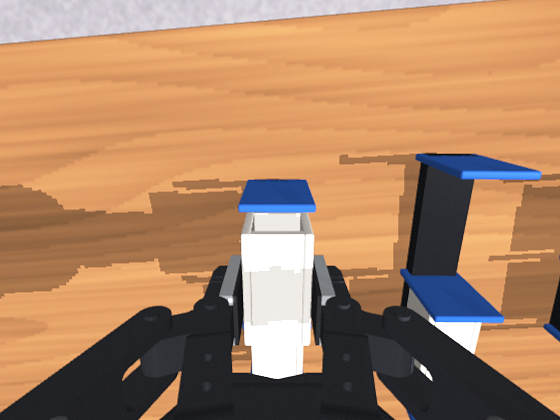

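The tube is centred behind the near cheek at (277,195), so I'll finish lowering.

arm_command(
  moves=[
    [[0, 0, 12], [0, 0, 0], 0.1],
    [[0, 0, 12], [0, 0, 0], 0.1],
    [[0, 0, 6], [0, 0, 0], 0.1],
    [[0, 0, 1.5], [0, 0, 0], 0.1],
    [[0, 0, 0], [0, 0, 0], 0.1],
    [[0, 0, 0], [0, 0, 0], 0.1],
  ],
)

```text
time_s: 12.35
ee_pos: [500.1, 88.0, 50.4]
tool_rot: [-0.0, 0.039, 0.999, -0.0]
force: [-1.2, -0.4, -0.5]
grip_width: 0.347
grip_force: 25.4
```

arm_command(
  moves=[
    [[0, 0, 0.8], [0, 0, 0], 0.1],
    [[0, 0, 0], [0, 0, 0], 0.1],
    [[0, 0, 0], [0, 0, 0], 0.5],
    [[0, 0, 0], [0, 0, 0], 0.8],
    [[0, 0, 0], [0, 0, 0], 0.8],
    [[0, 0, -15], [0, 0, 0], 0.8],
    [[0, 0, -30], [0, 0, 0], 0.8],
    [[0, 0, -40], [0, 0, 0], 0.8],
    [[0, 0, 0], [0, 0, 0], 1],
    [[0, 0, 0], [0, 0, 0], 1],
  ],
)

```text
time_s: 13.35
ee_pos: [500.6, 88.1, 135.5]
tool_rot: [0.001, 0.039, 0.999, 0.0]
force: [-0.2, -0.5, -0.8]
grip_width: 1.0
grip_force: 0.0
```

```bash
python3 w.py w8
python3 - <<'E'
from m import *
ci,o,p,d,W,H=load("w8")
white=(H[...,1]<45)&(p.min(2)>150)
[print(r) for r in rects(ci,white&near(W,58,4),58,200)]
blue=(H[...,0]>105)&(H[...,0]<125)&(H[...,1]>150)
[print(r) for r in rects(ci,blue&near(W,70,4),70,60)]
E
```

```text
13.35 [500.6  88.1 135.5] [1.000e-03 3.880e-02 9.992e-01 1.000e-04] [421.51689823  93.12504278 267.47284887]
(500.1, 87.1, 53.6, 29.7, -4.6, np.int32(3259), array([277., 220.]))
(509.9, 273.7, 39.1, 7.4, 10.3, np.int32(347), array([555., 221.]))
(558.9, 281.0, 45.0, 19.5, -1.2, np.int32(1101), array([548., 281.]))
(558.1, 182.2, 30.2, 28.2, 82.3, np.int32(677), array([421., 281.]))
(567.2, 81.6, 51.2, 29.6, -4.0, np.int32(2378), array([276., 306.]))
(459.5, 189.1, 37.4, 4.2, 85.5, np.int32(426), array([440., 154.]))
(467.0, 89.4, 34.4, 4.4, 85.5, np.int32(398), array([276., 179.]))
(530.5, 268.8, 6.9, 5.1, 85.5, np.int32(64), array([555., 251.]))
(534.4, 182.6, 37.4, 6.0, 85.5, np.int32(424), array([423., 266.]))
(531.1, 84.3, 35.1, 6.0, 85.5, np.int32(404), array([276., 273.]))
(584.1, 273.5, 16.8, 7.4, -89.2, np.int32(181), array([548., 320.]))
(595.2, 79.6, 34.6, 7.2, 85.5, np.int32(371), array([276., 351.]))
```

arm_command(
  moves=[
    [[-12.3, -46.4, 0], [0, 0, 0], 1],
    [[-12.3, -46.4, 0], [0, 0, 0], 1],
    [[-12.3, -46.4, 0], [0, 0, 0], 1],
    [[-12.3, -46.4, 0], [0, 0, 0], 1],
    [[-12.3, -46.4, 0], [0, 0, 0], 1],
    [[-12.3, -46.4, 0], [0, 0, 0], 1],
    [[-12.3, -46.4, 0], [0, 0, 0], 1],
    [[0, 0, 0], [0, 0, 7.65], 1],
    [[0, 0, 0], [0, 0, 7.65], 1],
    [[0, 0, 0], [0, 0, 7.65], 1],
  ],
)

```text
time_s: 14.4
ee_pos: [559.9, -242.6, 132.9]
tool_rot: [-0.001, 0.24, 0.971, 0.0]
force: [-0.3, -0.0, -0.4]
grip_width: 0.998
grip_force: 0.0
```

arm_command(
  moves=[
    [[0, 0, 0], [0, 0, 7.65], 1],
    [[0, 0, 0], [0, 0, 7.65], 1],
    [[0, 0, -5], [0, 0, 7.65], 1],
    [[0, 0, 10], [0, 0, 7.65], 1],
    [[0, 0, 10], [0, 0, 7.65], 1],
    [[0, 0, 10], [0, 0, 7.65], 1],
    [[0, 0, 0], [0, 0, 0], 1],
    [[0, 0, 0], [0, 0, 0], 1],
  ],
)

```text
time_s: 15.2
ee_pos: [560.3, -242.2, 108.9]
tool_rot: [-0.001, 0.595, 0.804, -0.0]
force: [-0.3, -0.3, -0.2]
grip_width: 1.001
grip_force: 0.0
```

```bash
python3 w.py w9
python3 - <<'E'
from m import *
ci,o,p,d,W,H=load("w9")
white=(H[...,1]<45)&(p.min(2)>150)
[print(r) for r in rects(ci,white&near(W,54,4),54,200)]
E
```

```text
15.2 [ 560.3 -242.2  108.9] [-9.000e-04  5.953e-01  8.035e-01 -1.000e-04] [ 537.31980242 -168.05206909  241.13710648]
(561.3, -241.9, 66.1, 31.1, 17.7, np.int32(4832), array([280., 235.]))
```

arm_command(
  moves=[
    [[0, 0.8, 25], [0, 0, -0.5], 1],
    [[0, 0, 25], [0, 0, 0], 1],
    [[0, 0, 13], [0, 0, 0], 1],
    [[0, 0, 5.5], [0, 0, 0], 1],
    [[0, 0, 0], [0, 0, 0], 1],
    [[0, 0, 0], [0, 0, 0], 0.6],
    [[0, 0, 0], [0, 0, 0], 0.4],
    [[0, 0, 0], [0, 0, 0], 0.4],
    [[0, 0, 0], [0, 0, 0], 0.4],
    [[0, 0, 0], [0, 0, 0], 0.4],
  ],
  force=25,
)

```text
time_s: 16.25
ee_pos: [562.0, -242.5, 42.5]
tool_rot: [0.001, 0.593, 0.805, 0.0]
force: [-0.4, 0.6, 7.1]
grip_width: 0.77
grip_force: 27.6
```

arm_command(
  moves=[
    [[0, 0, -5], [0, 0, 0], 0.4],
    [[0, 0, -25], [0, 0, 0], 0.4],
    [[0, 0, -25], [0, 0, 0], 0.4],
    [[0, 0, -13], [0, 0, 7.27], 0.4],
    [[0, 0, 0], [0, 0, 7.27], 0.4],
    [[0, 0, 0], [0, 0, 7.27], 0.4],
    [[41.7, -11.7, 0], [0, 0, 0], 0.4],
    [[41.7, -11.7, 0], [0, 0, 0], 0.4],
    [[41.7, -11.7, 0], [0, 0, 0], 0.4],
    [[41.7, -11.7, 0], [0, 0, 0], 0.4],
  ],
)

```text
time_s: 17.25
ee_pos: [527.9, -70.9, 110.0]
tool_rot: [0.0, 0.735, 0.678, 0.0]
force: [1.6, 0.8, -0.9]
grip_width: 0.762
grip_force: 29.1
```

arm_command(
  moves=[
    [[41.7, -11.7, 0], [0, 0, 0], 0.4],
    [[0, 0, 0], [0, 0, 0], 0.4],
    [[0, 0, 0], [0, 0, 0], 0.4],
    [[0, 0, 0], [0, 0, 0], 0.4],
  ],
)

```text
time_s: 17.65
ee_pos: [520.6, -30.4, 109.7]
tool_rot: [0.0, 0.735, 0.678, 0.0]
force: [0.1, -0.5, -0.3]
grip_width: 0.762
grip_force: 29.0
```

```bash
python3 w.py w10; python3 chk.py w10
```

```text
17.65 [520.6 -30.4 109.7] [5.000e-04 7.351e-01 6.780e-01 3.000e-04] [526.50894291  47.13355683 241.82114638]
held top z 121.3 above tcp 11.6
(520.2, -29.6, 65.3, 31.3, -4.7, np.int32(10000), array([277., 293.]))
(468.7, 83.4, 24.7, 5.1, 85.3, np.int32(610), array([147.,  29.]))
(532.5, 78.4, 24.2, 3.8, 85.5, np.int32(520), array([284.,  29.]))
(596.2, 73.2, 24.2, 5.5, 85.5, np.int32(650), array([421.,  28.]))
```

arm_command(
  moves=[
    [[0, 0, 25], [0, 0, 0], 0.4],
    [[0, 0, 25], [0, 0, 0], 0.4],
    [[0, 0, 15], [0, 0, 0], 0.4],
    [[0, 0, 6], [0, 0, 0], 0.4],
    [[0, 0, 1], [0, 0, 0], 0.4],
    [[0, 0, 0.7], [0, 0, 0], 0.4],
    [[0, 0, 0], [0, 0, 0], 0.4],
  ],
)

```text
time_s: 18.4
ee_pos: [520.5, -30.0, 37.2]
tool_rot: [0.0, 0.735, 0.678, 0.0]
force: [0.1, 0.1, -0.6]
grip_width: 0.767
grip_force: 29.1
```

arm_command(
  moves=[
    [[0, 0, 1.2], [0, 0, 0], 0.4],
    [[0, 0, 0], [0, 0, 0], 0.4],
    [[0, 0, 0], [0, 0, 0], 0.9],
    [[0, 0, 0], [0, 0, 0], 1],
    [[0, 0, 0], [0, 0, 0], 1],
    [[0, 0, -20], [0, 0, 0], 1],
    [[0, 0, -35], [0, 0, 0], 1],
    [[0, 0, -20], [0, 0, -8.18], 1],
    [[0, 0, 0], [0, 0, -8.18], 1],
    [[0, 0, 0], [0, 0, -8.18], 1],
  ],
)

```text
time_s: 19.4
ee_pos: [520.3, -29.7, 111.2]
tool_rot: [0.001, 0.572, 0.82, 0.0]
force: [0.1, 0.2, -0.6]
grip_width: 1.001
grip_force: 0.0
```

arm_command(
  moves=[
    [[0, 0, 0], [0, 0, -8.18], 1],
    [[0, 0, 0], [0, 0, -8.18], 1],
    [[0, 0, 0], [0, 0, -8.18], 1],
    [[0, 0, 0], [0, 0, -8.18], 1],
    [[0, 0, 0], [0, 0, -8.18], 1],
    [[0, 0, 0], [0, 0, -8.18], 1],
    [[0, 0, 0], [0, 0, -8.2], 1],
    [[0, 0, 0], [0, 0, -8.2], 1],
    [[0, 0, 0], [0, 0, 0], 1],
    [[0, 0, 0], [0, 0, 0], 1],
  ],
)

```text
time_s: 20.4
ee_pos: [520.0, -29.7, 110.4]
tool_rot: [-0.0, 0.042, 0.999, 0.0]
force: [0.4, -1.0, 0.2]
grip_width: 0.999
grip_force: 0.0
```

```bash
python3 w.py w11
python3 - <<'E'
from m import *
ci,o,p,d,W,H=load("w11")
white=(H[...,1]<45)&(p.min(2)>150)
[print(r) for r in rects(ci,white&near(W,48,4),48,200)]
E
```

```text
20.4 [520.  -29.7 110.4] [-0.      0.0423  0.9991  0.    ] [441.21725608 -24.07011716 242.48185337]
(519.8, -30.3, 65.6, 29.6, -4.5, np.int32(4444), array([277., 228.]))
```

arm_command(
  moves=[
    [[0, 0, 25], [0, 0, 0], 1],
    [[0, 0, 25], [0, 0, 0], 1],
    [[0, 0, 15], [0, 0, 0], 0.8],
    [[0, 0, 5.5], [0, 0, 0], 0.6],
    [[0, 0, 0], [0, 0, 0], 0.5],
    [[0, 0, 0], [0, 0, 0], 0.2],
    [[0, 0, 0], [0, 0, 0], 0.1],
    [[0, 0, 0], [0, 0, 0], 0.1],
    [[0, 0, 0], [0, 0, 0], 0.1],
    [[0, 0, 0], [0, 0, 0], 0.1],
  ],
)

```text
time_s: 21.45
ee_pos: [520.4, -29.8, 40.6]
tool_rot: [0.001, 0.04, 0.999, -0.0]
force: [-0.8, 0.3, 6.7]
grip_width: 0.346
grip_force: 26.3
```

arm_command(
  moves=[
    [[0, 0, -5], [0, 0, 0], 0.1],
    [[0, 0, -30], [0, 0, 0], 0.1],
    [[0, 0, -30], [0, 0, 0], 0.1],
    [[0, 0, -20], [0, 0, 0], 0.1],
    [[0, 0, 0], [0, 0, 0], 0.1],
    [[8.1, 42.6, 0], [0, 0, 0], 0.1],
    [[8.1, 42.6, 0], [0, 0, 0], 0.1],
    [[8.1, 42.6, 0], [0, 0, 0], 0.1],
    [[8.1, 42.6, 0], [0, 0, 0], 0.1],
    [[8.1, 42.6, 0], [0, 0, 0], 0.1],
  ],
)

```text
time_s: 22.45
ee_pos: [495.9, 187.4, 124.4]
tool_rot: [-0.0, 0.04, 0.999, -0.0]
force: [0.7, -0.4, -0.0]
grip_width: 0.348
grip_force: 25.3
```

arm_command(
  moves=[
    [[0, 0, 0], [0, 0, 0], 0.1],
    [[0, 0, 0], [0, 0, 0], 0.1],
    [[0, 0, 0], [0, 0, 0], 0.1],
  ],
)

```text
time_s: 22.75
ee_pos: [496.5, 185.2, 124.5]
tool_rot: [-0.0, 0.04, 0.999, -0.0]
force: [0.2, -0.6, -0.2]
grip_width: 0.347
grip_force: 25.4
```

```bash
python3 w.py w12; python3 chk.py w12
```

```text
22.75 [496.5 185.2 124.5] [-3.000e-04  4.030e-02  9.992e-01 -2.000e-04] [417.82562486 190.50044511 256.70739007]
held top z 132.3 above tcp 7.8
(496.2, 184.3, 65.6, 29.4, -4.6, np.int32(8855), array([277., 286.]))
(459.7, 190.3, 34.8, 4.7, 85.4, np.int32(477), array([282., 177.]))
(477.6, 287.4, 37.6, 5.2, 88.8, np.int32(500), array([449., 194.]))
(467.0, 90.3, 36.9, 4.3, 85.3, np.int32(459), array([115., 203.]))
(530.8, 286.2, 37.7, 6.4, 88.6, np.int32(461), array([441., 274.]))
(531.3, 85.3, 37.0, 6.0, 85.3, np.int32(444), array([129., 297.]))
```

arm_command(
  moves=[
    [[-1.2, 2.7, 0], [0, 0, 0], 0.1],
    [[0, 0, 15], [0, 0, 0], 0.1],
    [[0, 0, 15], [0, 0, 0], 0.1],
    [[0, 0, 12], [0, 0, 0], 0.1],
    [[0, 0, 0], [0, 0, 0], 0.1],
    [[0, 0, 0], [0, 0, 0], 0.1],
  ],
)

```text
time_s: 23.4
ee_pos: [498.2, 188.2, 82.9]
tool_rot: [-0.0, 0.04, 0.999, -0.0]
force: [0.8, -0.1, -0.4]
grip_width: 0.345
grip_force: 25.3
```

```bash
python3 w.py w13; python3 chk.py w13
```

```text
23.4 [498.2 188.2  82.9] [-2.000e-04  4.030e-02  9.992e-01 -1.000e-04] [419.47546588 193.52016107 215.08311737]
held top z 90.7 above tcp 7.8
(497.9, 187.3, 65.6, 29.4, -4.6, np.int32(8875), array([277., 286.]))
(459.5, 190.3, 35.3, 5.2, 85.3, np.int32(776), array([277., 194.]))
(477.5, 287.5, 37.8, 5.4, 88.6, np.int32(812), array([487., 215.]))
(466.8, 90.6, 37.3, 5.0, 85.3, np.int32(743), array([ 67., 226.]))
(530.5, 286.0, 38.0, 7.2, 88.5, np.int32(755), array([473., 312.]))
(530.5, 79.8, 25.7, 7.0, 85.3, np.int32(441), array([ 78., 339.]))
```

View pics/w13.png

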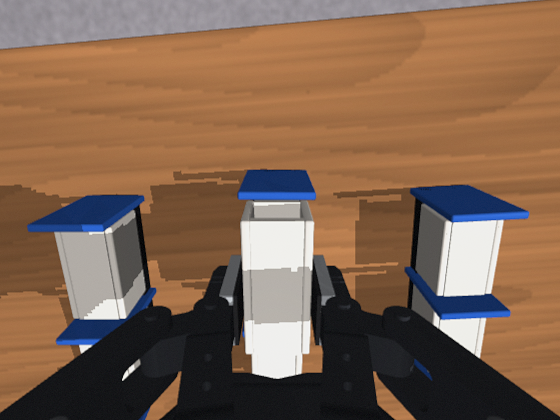

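The tube lines up with the near cheek at (277,185), and the mid tube sits in its bay on the left. I'll lower it.

arm_command(
  moves=[
    [[0, 0, 12], [0, 0, 0], 0.1],
    [[0, 0, 12], [0, 0, 0], 0.1],
    [[0, 0, 6], [0, 0, 0], 0.1],
    [[0, 0, 1.5], [0, 0, 0], 0.1],
    [[0, 0, 0], [0, 0, 0], 0.1],
    [[0, 0, 0], [0, 0, 0], 0.1],
  ],
)

```text
time_s: 24.05
ee_pos: [498.0, 188.4, 51.2]
tool_rot: [-0.0, 0.04, 0.999, -0.0]
force: [-0.6, 0.2, -0.1]
grip_width: 0.346
grip_force: 25.4
```

arm_command(
  moves=[
    [[0, 0, 0.7], [0, 0, 0], 0.1],
    [[0, 0, 0], [0, 0, 0], 0.1],
    [[0, 0, 0], [0, 0, 0], 0.1],
  ],
)

```text
time_s: 24.35
ee_pos: [498.1, 188.4, 50.7]
tool_rot: [0.0, 0.04, 0.999, -0.0]
force: [-0.4, -0.2, -0.7]
grip_width: 0.351
grip_force: 25.4
```

Within 1 mm of the seat; I'll release it and rise clear.

arm_command(
  moves=[
    [[0, 0, 0.4], [0, 0, 0], 0.1],
    [[0, 0, 0], [0, 0, 0], 0.1],
    [[0, 0, 0], [0, 0, 0], 0.5],
    [[0, 0, 0], [0, 0, 0], 0.8],
    [[0, 0, 0], [0, 0, 0], 0.8],
    [[0, 0, -15], [0, 0, 0], 0.8],
    [[0, 0, -30], [0, 0, 0], 0.8],
    [[0, 0, -40], [0, 0, 0], 0.8],
    [[0, 0, -40], [0, 0, 0], 0.8],
    [[0, 0, 0], [0, 0, 0], 0.8],
  ],
)

```text
time_s: 25.35
ee_pos: [500.4, 189.1, 179.9]
tool_rot: [0.004, 0.04, 0.999, 0.001]
force: [0.7, 0.6, -0.5]
grip_width: 0.804
grip_force: 0.0
```

```bash
python3 w.py w14
python3 - <<'E'
from m import *
ci,o,p,d,W,H=load("w14")
white=(H[...,1]<45)&(p.min(2)>150)
[print(r) for r in rects(ci,white&near(W,58,4),58,200)]
blue=(H[...,0]>105)&(H[...,0]<125)&(H[...,1]>150)
[print(r) for r in rects(ci,blue&near(W,70,4),70,60)]
E
```

```text
25.35 [500.4 189.1 179.9] [0.0036 0.04   0.9992 0.0011] [420.62973916 194.08986691 311.49419327]
(497.6, 187.6, 65.5, 29.6, -4.7, np.int32(2892), array([275., 197.]))
(506.3, 288.0, 44.9, 29.4, -2.0, np.int32(1903), array([400., 199.]))
(499.3, 88.1, 54.9, 30.9, -4.6, np.int32(2309), array([153., 210.]))
(559.5, 286.0, 41.8, 29.4, -1.2, np.int32(1371), array([397., 258.]))
(574.8, 180.8, 62.2, 29.6, -5.2, np.int32(2095), array([275., 282.]))
(561.3, 82.9, 47.0, 30.8, -4.0, np.int32(925), array([157., 272.]))
(459.5, 190.2, 34.5, 3.7, 85.4, np.int32(284), array([274., 155.]))
(477.8, 287.9, 36.6, 4.9, 87.8, np.int32(298), array([407., 168.]))
(467.2, 90.1, 36.2, 3.8, 85.3, np.int32(282), array([142., 176.]))
(531.0, 286.3, 35.9, 5.6, 88.6, np.int32(272), array([403., 234.]))
(534.6, 183.9, 34.7, 5.3, 85.3, np.int32(282), array([275., 248.]))
(530.9, 85.2, 36.5, 5.3, 85.3, np.int32(261), array([152., 254.]))
(584.5, 293.4, 20.0, 5.8, 85.3, np.int32(131), array([409., 292.]))
(609.3, 177.8, 34.3, 6.3, 85.2, np.int32(252), array([274., 326.]))
```

View pics/w14.png

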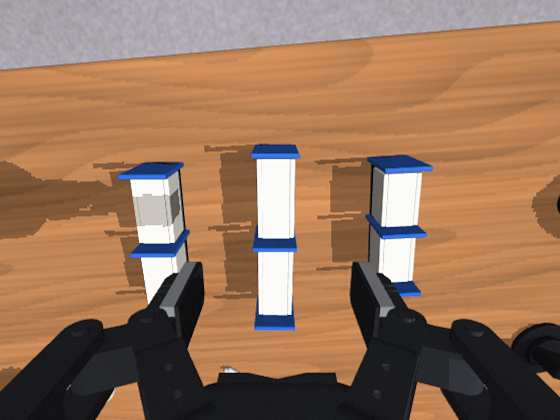

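Both tubes sit flat and centred in their bays: long at (275,197), medium at (153,210). The kept tubes are in place and the gripper is clear.

```bash
python3 -c "
from cell import bot
print(bot.sign_off())"
```

```text
the job is handed in; nothing more can be done
None
```

Both tubes were set down in their matching bays and the job is handed in; the last wrist image showed them flat and centred to about 1 mm with the kept tubes in place, but the sign-off returned no verdict.

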